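Clip a cracked harmonica body into the repair jig

TASK

Get the cracked amber harmonica body ready for crack repair: with one fingertip press the thumb tab of the jig's spring clip fully down and keep it down while another fingertip pushes the body beneath the raised jaw until its front edge is square against both brass stops. Then let the clip come down on the body and take the hand clear. Only push the body along the jig, never lift it, and leave the other things on the desk where they lie.

Things in the scene. Friction and masses are not known exactly. Their poses are not given: they have to be found in the camera images.
- jig: Fixed repair jig: flat wooden block with a dark steel top (the bed) 20 mm above the desk, 150 mm along its y, x from -96 to +64 mm. Origin: on the desk plane, under the middle of the line of the two stop faces. x points from the open side, where the harmonica body lies, towards the clip; z up.
- stops (a point): Point on the bed midway between the two brass stops (jig x = 0, y = 0). The stops, 16 mm along y and 7 mm high above the bed, stand at jig y = -36 and +36 mm; their faces at x = 0 look to -x.
- clip_pin (a point): Middle of the clip's pin, which runs along the jig's y at jig x = 12 mm, 29 mm above the desk, in a barrel of 4.5 mm radius between two steel ears at y = -24.5 and +24.5 mm (3 mm thick, x 6 to 18 mm, top 34 mm above the desk).
- clip (a joint): Angle (rad) of the spring clip, a sprung steel rocker in the middle of the jig: 0 shut, 0.55 with its thumb tab fully down on its stop. Pressed 30 mm from the pin, 4 N starts it and 7 N holds it fully down (more force nearer the pin); let go, it springs shut. The harmonica body passes beneath the jaw from about 0.40; the jaw rests on the body at about 0.33.
- clip_tab (a point): Point on top of the clip's thumb tab (smooth polished steel, a fingertip slides on it), mid-width, 30 mm from the pin, moving with it. Tab 38 mm wide along y. Fully down it is level, its top 23 mm above the desk (3 mm above the bed), from x = 17 to 58 mm in the jig; shut, it slopes up away from the pin by 0.55 rad, far end 47 mm above the desk.
- clip_lip (a point): Middle of the lower edge of the clip's jaw lip, moving with it. The lip is 40 mm wide along y, 4 mm thick, at x = -10 to -6 mm in the jig. Shut, it stands 2.5 mm above the bed and blocks the harmonica body; fully raised, it clears the bed by about 13 mm.
- body: Cracked amber acrylic harmonica body loose on the bed: flat ten-chamber comb, 110 mm along its y, 26 mm along x, 9 mm thick, 30 g. Origin: centre of its underside. x points from the solid back rail (x = -13 mm, dark crack) to the front edge with the chamber mouths (x = +13 mm). Starts 18 to 34 mm short of the stops, a little askew. Home: origin at jig x = -13 mm, x axes parallel.
- slide_button: Round chromed slide button, 19 mm across, 13 mm high, standing on the desk beside the jig; leave it. Origin: centre of its underside.
- magnet: Small red horseshoe magnet lying flat on the desk beside the jig, 45 by 42 mm, 12 mm high; leave it. Origin: middle of its underside.
- file: Flat steel tuning file with a cherry handle, 235 mm long along its x, 18 mm high, on the desk; leave it. Origin: underside, where handle and blade meet.
- reed_plate: Brass reed plate, 104 mm along its y, 27 mm wide, 4 mm thick, on the desk; leave it. Origin: centre of its underside.
- harmonica: Finished harmonica with steel covers, 104 mm along its y, 27 mm wide, 19 mm high, on the desk; leave it. Origin: centre of its underside.
- wood_body: Spare pear-wood harmonica body, 100 by 26 by 7 mm, flat on the desk; leave it. Origin: centre of its underside.
- screwdriver: Small screwdriver, 150 mm long, lying on the desk; leave it.
There are look-alikes about, which are no part of the job. What is shaped like the jig but turquoise is not meant.

How it is judged:
On the way, in this order (a step that is already met when the one before it is completed fails the run):
1. the clip is held open while the harmonica body is still short of the jaw (value of joint clip above 0.4 rad and x of body in the frame of jig below -0.02 m), for 0.1 s.
2. the body is pushed home against the stops while the clip is still held down (value of joint clip above 0.38 rad and x of body in the frame of jig above -0.0165 m), for 0.1 s.
At the end, for the whole second after the job is handed in: The amber body lies flat on the bed with its front edge against both stops (within 3 mm, square within 0.06 rad, and within 18 mm of centred along the stops), at rest, with the released clip's jaw resting on it (clip angle 0.28 to 0.40) (x of body in the frame of jig between -0.016 and -0.0105 m and y of body in the frame of jig between -0.018 and 0.018 m and angle between the x axis of body and the x axis of jig, either way round below 0.06 rad and angle between body's own z axis and vertical below 0.05 rad and value of joint clip between 0.28 and 0.4 rad and linear speed of body below 0.01 m/s); the robot touches nothing.
It fails at once if the harmonica body is lifted off the jig's bed (height (world z) of body above 0.028 m or angle between body's own z axis and vertical above 0.35 rad).
It fails at once if the harmonica body falls off the jig (height (world z) of body below 0.012 m).
It fails at once if another thing on the desk is moved by more than 15 mm (distance of any of slide_button, magnet, file, reed_plate, harmonica, wood_body, screwdriver from where it was at the start of the episode above 0.015 m).
It also fails if it takes over 61 s, if anything falls off the work surface, if the arm or the gripper's body presses on something with over 40 N, if the wrist force passes 120 N, or if a joint passes its speed limit or range.

ROBOT

A 7-joint arm with a two-finger parallel gripper is mounted at the origin on the work surface. World frame = base frame: x ahead of the robot, y to its left, z up, the work surface at z = 0. Lengths are in m, angles in rad, forces in N, time in s.
With the tool pointing down it reaches from about 0.425 to 0.925 m from the base axis. Payload 6.8 kg.
Tool frame: the origin (TCP) lies midway between the tips of the shut fingers; the grasp point (between the pads) lies 19 mm behind it; x points along the fingers, y is the direction in which the jaws open and shut, and the axes are right-handed (so a half turn about x gives the same grasp; the last joint's range is limited). The gripper opens to 85 mm and grips with 20 to 120 N. Pads are 22 mm wide; open, the fingers measure 114 mm over their backs; the gripper's body (76 mm by 85 mm) begins 54 mm behind the grasp point. The pads swing forward as they close: fully open they stand 13 mm farther back than shut.
Start: joints at [1.11, 0.477, 0.022, 1.555, -0.011, 1.109, -0.083], TCP at [0.233, -0.633, 0.231] pointing down, gripper open.
Joint ranges: [-2.96, 2.96], [-0.34, 2.1], [-1.41, 1.46], [0.24, 2.44], [-1.37, 4.51], [0.17, 1.92], [-2.96, 2.96]. Speed limits (rad/s): [2.39, 2.39, 3.14, 3.14, 3.14, 3.14, 3.14].

INTERFACE

Orientations are given as a rotation vector (axis times angle).
In Python, from bench import r gives the robot as it stands.
- The arm moves only by the tool carry_out, never from a script. Its argument "targets" is one flat list of numbers, 7 for each row, row after row: the finger opening in m, from 0 to 0.0854, then the shift along the tool's x, y, z in m, then the turn, a rotation vector about the tool's x, y, z in units of 5 degrees (1.0 is 5 degrees). A call has 1 to 12 rows; each row is the pose to reach, as a shift and turn from the pose measured when the call began, along the tool's axes at that moment; what a row does not reach only later rows make up. A row lasts 1/8 s, in which the tool goes at most 62.5 mm and 10.7 degrees, less where a joint would pass 70% of its speed; a pose out of reach is approached as far as the arm can. A call with a gripper value outside its range is refused whole. The fingers move at their own pace and stop on an object; "squeeze" is the grip in N (left out, the last holds). Time passes only in rows, so rows that repeat a pose let the fingers close. It gives the time, the measured TCP pose, the force and the opening at its end, in the units of the state.
- r.get_obs(): the state, without advancing time (a new reading comes with each control period).
- r.grab_frame(name): name is "scene" or "side" or "wrist"; returns the picture (480x640x3 uint8, blue, green, red); there is no depth.
- r.camera_info(name): a dict with "fx", "fy", "cx", "cy" (pixels), "xyz" and "orientation" of the camera in the world. Camera axes: x right, y up, looking along -z (the intrinsics and any distortion apply to the point x, -y, -z); pixel columns grow to the right and rows downward; lengths in m; the calibration is good to about 2 mm. A picture is of the moment at which its call begins: read the wrist's pose just before it. camera_info takes no time and is no camera call; for the wrist camera it gives the pose at the moment of the call.
- r.hand_in(): hands the job in, once; it reports no verdict.
The state is a dict: "clock": time; "joints": joint angles; "qvel": joint speeds; "tau": joint torques, N m; "tcp_pos": TCP position; "orientation": TCP orientation; "contact_force": force on the tool from outside, world axes, zero at the start; "moment": the same for the moment, N m; "grip_width": finger opening in m.
Only numpy, scipy, OpenCV 4.12 (cv2) and the standard library are available. Lean on these libraries where they do the work, as an engineer would, in place of code of your own. Each camera call takes 0.05 s, during which the arm holds its last target. There are 200 camera calls.

## Working session

There is one attempt and no reset: what is moved stays moved. The work goes in short steps, Python scripts to look and compute and a tool call to move; the robot and the scene stay as the last step left them, time stands still between calls to the robot, and variables do not carry over. Pictures are saved under pics/ and viewed, about 8 in all and at most 12, crops included, and the job is handed in when it is done.

Besides the shell and the picture viewer there is one more tool, called after "Call:" as name(argument=value, ...) on one line, values as JSON. carry_out: Moves the arm, as the interface text tells. Its arguments: {"type":"object","properties":{"targets":{"type":"array","items":{"type":"number"}},"squeeze":{"type":"number"}},"required":["targets"]}

```bash
mkdir -p pics; ls; python3 - <<'E'
from bench import r
import cv2
for n in("scene","side"):
    cv2.imwrite(f"pics/{n}0.png",r.grab_frame(n)); print(n,r.camera_info(n))
print(r.camera_info("wrist"));print(r.get_obs())
E
```

```text
pics
scene {'fx': 601.2528345606663, 'fy': 601.2528345606663, 'cx': 318.69447566641804, 'cy': 237.5920159927029, 'xyz': array([ 1.26457032, -0.72988072,  0.75377624]), 'orientation': array([0.9221756 , 0.39140682, 0.78629846])}
side {'fx': 489.2614295143688, 'fy': 489.2614295143688, 'cx': 320.7653152740466, 'cy': 243.27620604073627, 'xyz': array([0.25806222, 0.70366583, 0.90903446]), 'orientation': array([ 0.16263167, -1.01456945, -2.61663945])}
{'fx': 422.422984358158, 'fy': 422.422984358158, 'cx': 320.7921609366138, 'cy': 249.03119842998404, 'xyz': array([ 0.30096934, -0.60780982,  0.37232836]), 'orientation': array([-0.25227954,  0.1789856 , -1.20944126])}
{'clock': 0.1, 'joints': array([ 1.10988769,  0.47767452,  0.02231269,  1.55632832, -0.01148221,
        1.10929479, -0.0830801 ]), 'qvel': array([ 0.00057126, -0.00317748,  0.00028167, -0.00115851, -0.00132066,
       -0.00208292,  0.00035769]), 'tau': array([ 4.30910455e-03, -5.97762680e+01,  1.61397535e+00, -2.81954241e+01,
        1.29656945e-02,  5.00483395e-03,  2.78356094e-05]), 'tcp_pos': array([ 0.23306046, -0.63293602,  0.23046138]), 'orientation': array([ 2.02961957,  0.36351988, -2.03042208]), 'contact_force': array([ 1.03141701, -0.42996576,  0.28743407]), 'moment': array([-0.0521593 ,  0.01482683,  0.00130903]), 'grip_width': 0.08517256189397115}
```

View pics/scene0.png

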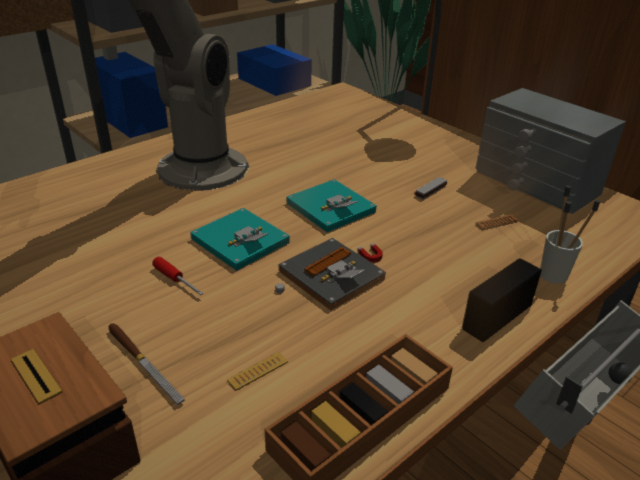

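View pics/side0.png

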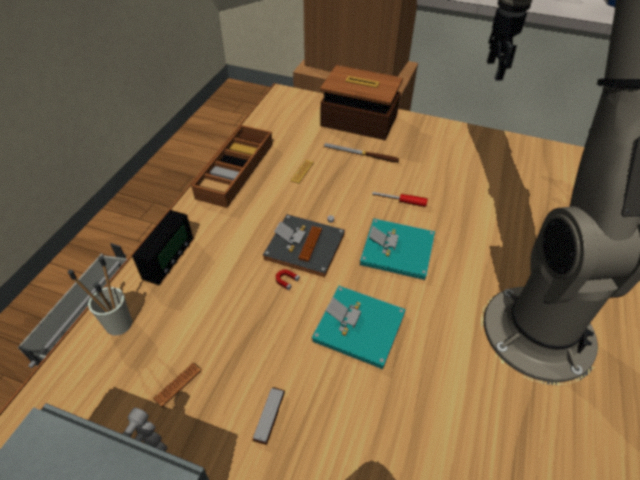

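The jig candidates in the scene view are a dark-topped one at (332,271) and turquoise ones at (240,238) and (331,205). Only the dark one has the steel bed and the amber body, so that is the one meant. I'll confirm it in an enlarged crop.

```bash
cat > h.py <<'E'
from bench import r
import numpy as np, cv2
from scipy.spatial.transform import Rotation as R
def ray(n,u,v,ci=None):
    c=ci or r.camera_info(n)
    d=np.array([(u-c['cx'])/c['fx'],-(v-c['cy'])/c['fy'],-1.])
    return c['xyz'],R.from_rotvec(c['orientation']).apply(d)
def at(n,u,v,z,ci=None):
    o,d=ray(n,u,v,ci); return o+d*(z-o[2])/d[2]
def proj(n,P,ci=None):
    c=ci or r.camera_info(n)
    p=R.from_rotvec(c['orientation']).inv().apply(np.atleast_2d(P)-c['xyz'])
    return np.c_[c['cx']-c['fx']*p[:,0]/p[:,2], c['cy']+c['fy']*p[:,1]/p[:,2]]
E
python3 - <<'E'
from h import *
a=cv2.imread('pics/scene0.png')[225:315,265:395]; b=cv2.imread('pics/side0.png')[205:295,255:385]
f=lambda x:cv2.resize(x,None,fx=6,fy=6,interpolation=cv2.INTER_CUBIC)[:, :]
cv2.imwrite('pics/c1.png',cv2.resize(a,(780,540),interpolation=cv2.INTER_CUBIC))
for n,p in(("scene",(332,271)),("side",(303,243))): print(n,at(n,*p,.02))
for p in [(280,270),(336,239),(384,270),(333,304)]: print(at("scene",*p,.02))
E
```

```text
scene [ 0.57503017 -0.06026413  0.02      ]
side [ 0.56575112 -0.04456299  0.02      ]
[ 0.5055646  -0.13813552  0.02      ]
[0.49679691 0.02355452 0.02      ]
[0.64005456 0.02260053 0.02      ]
[ 0.65081281 -0.12750963  0.02      ]
```

View pics/c1.png

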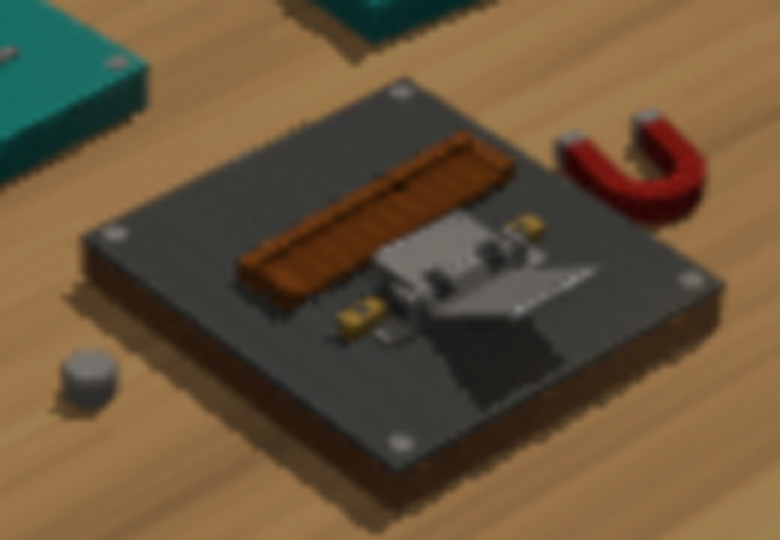

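The crop confirms the dark-bed jig, with the amber body short of the jaw and the clip shut. The bed corners in the crop are at (85,238), (403,80), (722,287) and (400,467). Next I'll fit the jig pose and work out a hover pose.

```bash
cat >> h.py <<'E'
def fit(L,W):  # 2D rigid fit W = c + Rot(th) L
    L,W=np.array(L)[:,:2],np.array(W)[:,:2]; l=L-L.mean(0); w=W-W.mean(0)
    th=np.arctan2((l[:,0]*w[:,1]-l[:,1]*w[:,0]).sum(),(l*w).sum())
    M=np.array([[np.cos(th),-np.sin(th)],[np.sin(th),np.cos(th)]])
    c=W.mean(0)-M@L.mean(0); return c,th,np.linalg.norm(w-l@M.T,axis=1)
def goal(jig,th,p,flip=1):
    """tool-frame shift and turn (5deg units) to put TCP at jig point p, x down, tool y = flip*jig x"""
    y=flip*np.array([np.cos(th),np.sin(th),0]); x=np.array([0,0,-1.]); z=np.cross(x,y)
    G=R.from_matrix(np.c_[x,y,z])
    M=np.array([[np.cos(th),-np.sin(th)],[np.sin(th),np.cos(th)]])
    P=np.r_[np.array(jig)+M@np.array(p[:2]),p[2]]
    o=r.get_obs(); T=R.from_rotvec(o['orientation'])
    return P,T.inv().apply(P-o['tcp_pos']),(T.inv()*G).as_rotvec()/np.radians(5)
E
python3 - <<'E'
from h import *
cs=[(85,238),(403,80),(722,287),(400,467)]
W=[at("scene",265+u/6,225+v/6,.02) for u,v in cs]
L=[(-.096,-.075),(-.096,.075),(.064,.075),(.064,-.075)]
c,th,e=fit(L,W); print(c,th,e)
o=r.get_obs();T=R.from_rotvec(o['orientation']).as_matrix();print(T)
ci=r.camera_info("wrist");print("cam in tool",T.T@(ci['xyz']-o['tcp_pos']), "look",T.T@-R.from_rotvec(ci['orientation']).as_matrix()[:,2])
for f in(1,-1):print(goal(c,th,(-.01,0,.2),f))
E
```

```text
[ 0.58477966 -0.05470619] -0.0007705081162655451 [0.00223921 0.00165613 0.00251706 0.00326707]
[[-6.51415145e-04  3.45604420e-01 -9.38380072e-01]
 [ 1.43635168e-03 -9.38378980e-01 -3.45605015e-01]
 [-9.99998756e-01 -1.57297613e-03  1.14864791e-04]]
cam in tool [-0.14187495 -0.00033144 -0.07239178] look [ 9.58094164e-01 -8.94775894e-04  2.86452042e-01]
(array([ 0.57477967, -0.05469849,  0.2       ]), array([ 0.03106929, -0.42445836, -0.52050778]), array([-1.39474221e+01, -9.81988833e-03,  1.65438272e-02]))
(array([ 0.57477967, -0.05469849,  0.2       ]), array([ 0.03106929, -0.42445836, -0.52050778]), array([2.20525696e+01, 1.82266063e-02, 1.08187324e-02]))
```

Call:
carry_out(targets=[0.07, 0.031, -0.424, -0.52, -13.95, 0, 0, 0.07, 0.031, -0.424, -0.52, -13.95, 0, 0, 0.07, 0.031, -0.424, -0.52, -13.95, 0, 0, 0.07, 0.031, -0.424, -0.52, -13.95, 0, 0, 0.07, 0.031, -0.424, -0.52, -13.95, 0, 0, 0.07, 0.031, -0.424, -0.52, -13.95, 0, 0, 0.07, 0.031, -0.424, -0.52, -13.95, 0, 0, 0.07, 0.031, -0.424, -0.52, -13.95, 0, 0, 0.07, 0.031, -0.424, -0.52, -13.95, 0, 0, 0.07, 0.031, -0.424, -0.52, -13.95, 0, 0, 0.07, 0.031, -0.424, -0.52, -13.95, 0, 0, 0.07, 0.031, -0.424, -0.52, -13.95, 0, 0])

```text
clock: 1.6
tcp_pos: [0.5756, -0.0502, 0.1997]
orientation: [1.207, 1.216, -1.203]
contact_force: [-0.2, 0.0, 0.2]
grip_width: 0.0702
```

Call:
carry_out(targets=[0.07, 0, 0, 0, 0, 0, 0, 0.07, 0, 0, 0, 0, 0, 0])

```text
clock: 1.85
tcp_pos: [0.575, -0.0513, 0.1995]
orientation: [1.208, 1.215, -1.204]
contact_force: [-0.6, -0.4, 0.8]
grip_width: 0.0701
```

```bash
python3 - <<'E'
from h import *
import pickle
ci=r.camera_info("wrist"); im=r.grab_frame("wrist"); pickle.dump(ci,open('w1.pkl','wb'))
cv2.imwrite('pics/w1.png',im)
o=r.get_obs();print(o['clock'],o['tcp_pos'],o['grip_width'],o['contact_force'],goal((.58478,-.0547),-.00077,(-.01,0,.2)))
E
```

```text
1.9 [ 0.57508107 -0.05154081  0.19959956] 0.0698541562045138 [-0.34773688  0.51023335  0.18145292] (array([ 0.57478  , -0.0546923,  0.2      ]), array([-0.0004115 , -0.00031658,  0.00314854]), array([ 0.06385211, -0.04129447,  0.01086145]))
```

View pics/w1.png

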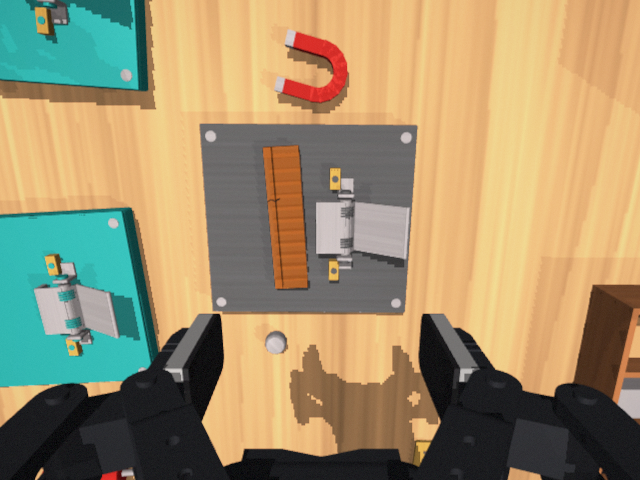

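The wrist view shows the bed corners at (201,124), (416,125), (404,314) and (213,314). The body's top corners are at (264,147), (298,146), (308,287) and (274,290), so it is a little askew. The shut clip is at x 316–410 px.

```bash
python3 - <<'E'
from h import *
import pickle
ci=pickle.load(open('w1.pkl','rb'))
A=lambda ps,z:[at("w",u,v,z,ci) for u,v in ps]
L=[(-.096,.075),(.064,.075),(.064,-.075),(-.096,-.075)]
c,th,e=fit(L,A([(201,124),(416,125),(404,314),(213,314)],.02)); print(c,th,e)
M=np.array([[np.cos(th),-np.sin(th)],[np.sin(th),np.cos(th)]])
J=lambda P:(np.array(P)[:,:2]-c)@M
b=J(A([(264,147),(298,146),(308,287),(274,290)],.029)); print(b)
print(fit([(-.013,.055),(.013,.055),(.013,-.055),(-.013,-.055)],b))
print("stops",J(A([(330,180),(329,271)],.027)))
E
```

```text
[ 0.58044563 -0.05421331] -0.0005286862612766003 [0.00181124 0.00133801 0.00087761 0.00107412]
[[-0.04756737  0.05983603]
 [-0.02305778  0.06065845]
 [-0.01625651 -0.04797911]
 [-0.04327352 -0.05068428]]
(array([-0.03253879,  0.00545777]), np.float64(0.05151943788430313), array([0.0007957 , 0.00077768, 0.00094436, 0.0007994 ]))
stops [[ 0.00028881  0.0361841 ]
 [ 0.00028548 -0.0351685 ]]
```

```bash
python3 - <<'E'
from h import *
print(goal((.5805,-.0542),-.0005,(-.0145,.004,.05)))
E
```

```text
(array([ 0.566002  , -0.05019275,  0.05      ]), array([ 0.14961205, -0.00893219, -0.00085213]), array([ 0.06075814, -0.04129593,  0.01085588]))
```

Call:
carry_out(targets=[0.073, 0.03, -0.009, -0.001, 0.06, -0.04, 0.01, 0.073, 0.06, -0.009, -0.001, 0.06, -0.04, 0.01, 0.073, 0.09, -0.009, -0.001, 0.06, -0.04, 0.01, 0.073, 0.12, -0.009, -0.001, 0.06, -0.04, 0.01, 0.073, 0.14, -0.009, -0.001, 0.06, -0.04, 0.01, 0.073, 0.15, -0.009, -0.001, 0.06, -0.04, 0.01, 0.073, 0.15, -0.009, -0.001, 0.06, -0.04, 0.01, 0.073, 0.15, -0.009, -0.001, 0.06, -0.04, 0.01])

```text
clock: 2.9
tcp_pos: [0.5667, -0.0501, 0.0505]
orientation: [1.21, 1.208, -1.208]
contact_force: [-0.2, -0.5, 0.0]
grip_width: 0.073
```

```bash
python3 - <<'E'
from h import *
cv2.imwrite('pics/w2.png',r.grab_frame("wrist"))
o=r.get_obs();print(o['tcp_pos'],o['grip_width'],o['contact_force'])
E
```

```text
[ 0.56672606 -0.05007676  0.05063012] 0.07258659698600524 [ 1.37890978 -0.98399517  0.42030029]
```

View pics/w2.png

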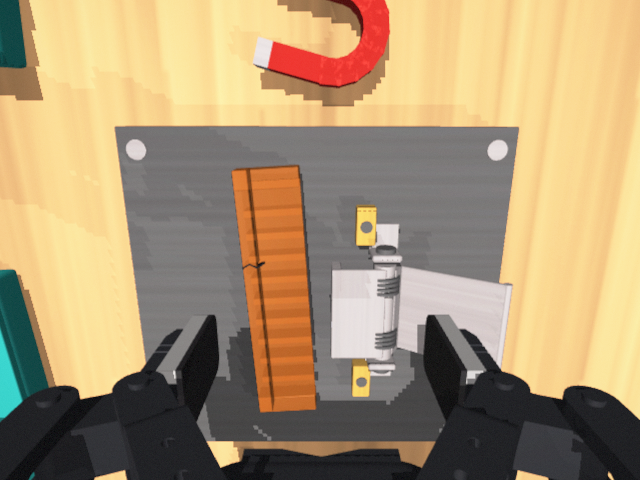

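Call:
carry_out(targets=[0.073, 0.01, 0, 0, 0, 0, 0, 0.073, 0.018, 0, 0, 0, 0, 0, 0.073, 0.022, 0, 0, 0, 0, 0, 0.073, 0.025, 0, 0, 0, 0, 0, 0.073, 0.028, 0, 0, 0, 0, 0, 0.073, 0.028, 0, 0, 0, 0, 0, 0.073, 0.028, 0, 0, 0, 0, 0])

```text
clock: 3.82
tcp_pos: [0.567, -0.05, 0.0232]
orientation: [1.21, 1.207, -1.208]
contact_force: [-1.8, -0.4, 5.8]
grip_width: 0.073
```

Contact is made with 5.8 N on the tab. I'll go on down in small steps.

Call:
carry_out(targets=[0.073, 0.003, 0, 0, 0, 0, 0, 0.073, 0.005, 0, 0, 0, 0, 0, 0.073, 0.007, 0, 0, 0, 0, 0, 0.073, 0.007, 0, 0, 0, 0, 0])

```text
clock: 4.32
tcp_pos: [0.5672, -0.05, 0.0171]
orientation: [1.21, 1.206, -1.208]
contact_force: [-4.3, 0.4, 12.1]
grip_width: 0.0731
```

Call:
carry_out(targets=[0.073, 0.001, 0, 0, 0, 0, 0, 0.073, 0.002, 0, 0, 0, 0, 0, 0.073, 0.002, 0, 0, 0, 0, 0])

```text
clock: 4.7
tcp_pos: [0.567, -0.0501, 0.0162]
orientation: [1.21, 1.206, -1.208]
contact_force: [-4.7, -0.7, 12.3]
grip_width: 0.0729
```

Call:
carry_out(targets=[0.073, 0.001, 0, 0, 0, 0, 0, 0.073, 0.002, 0, 0, 0, 0, 0, 0.073, 0.002, 0, 0, 0, 0, 0])

```text
clock: 5.08
tcp_pos: [0.5669, -0.05, 0.0155]
orientation: [1.209, 1.205, -1.209]
contact_force: [-6.9, -0.1, 14.4]
grip_width: 0.0729
```

```bash
python3 - <<'E'
from h import *
a=r.grab_frame("side")[205:295,240:370]; w=r.grab_frame("wrist")[130:460,110:550]
cv2.imwrite('pics/c3.png',np.vstack([cv2.resize(a,(400,277),interpolation=cv2.INTER_CUBIC),cv2.resize(w,(400,300))]))
o=r.get_obs();print(o['tcp_pos'],o['contact_force'])
E
```

```text
[ 0.56688516 -0.05003648  0.01548976] [-7.09624704 -0.16948292 13.3209877 ]
```

View pics/c3.png

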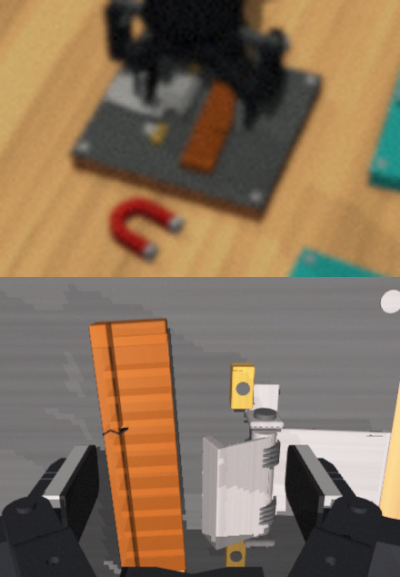

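The tab is down and the jaw raised (jaw at (225,490), tab at (335,470) in the crop), with the pad still clear of the body. I'll press a little firmer and begin the push.

Call:
carry_out(targets=[0.073, 0.002, 0, 0, 0, 0, 0, 0.073, 0.003, 0, 0, 0, 0, 0, 0.073, 0.003, 0.002, 0, 0, 0, 0, 0.073, 0.003, 0.004, 0, 0, 0, 0, 0.073, 0.003, 0.006, 0, 0, 0, 0, 0.073, 0.003, 0.008, 0, 0, 0, 0, 0.073, 0.003, 0.01, 0, 0, 0, 0])

```text
clock: 6.05
tcp_pos: [0.5765, -0.0501, 0.0141]
orientation: [1.208, 1.205, -1.209]
contact_force: [-8.2, -0.2, 18.1]
grip_width: 0.0726
```

Call:
carry_out(targets=[0.073, 0.0015, 0.002, 0, 0, 0, 0, 0.073, 0.0015, 0.004, 0, 0, 0, 0, 0.073, 0.0015, 0.006, 0, 0, 0, 0, 0.073, 0.0015, 0.008, 0, 0, 0, 0, 0.073, 0.0015, 0.008, 0, 0, 0, 0])

```text
clock: 6.68
tcp_pos: [0.5845, -0.05, 0.0141]
orientation: [1.208, 1.204, -1.21]
contact_force: [-7.0, -0.1, 15.4]
grip_width: 0.0728
```

```bash
python3 - <<'E'
from h import *
import pickle
pickle.dump(r.camera_info("wrist"),open('w4.pkl','wb'))
cv2.imwrite('pics/w4.png',r.grab_frame("wrist"))
o=r.get_obs();print(o['tcp_pos'],o['contact_force'])
E
```

```text
[ 0.58447787 -0.05002309  0.01410016] [-7.09141968 -0.33559758 15.23750534]
```

View pics/w4.png

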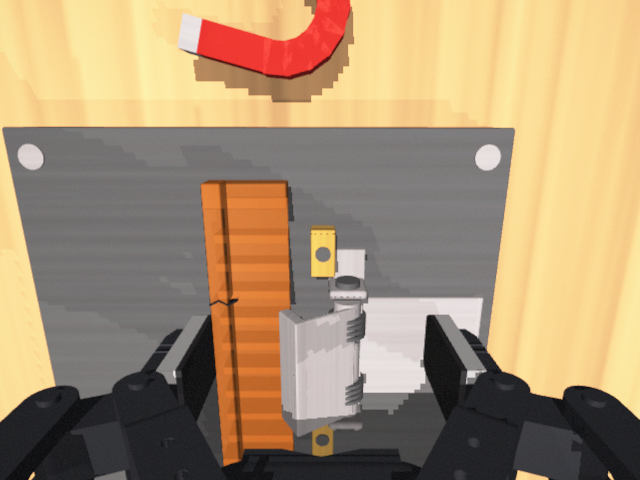

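The body is squared up and going beneath the jaw. Its front edge is at u≈290 and the stop face at 311, so roughly 7 mm remain.

Call:
carry_out(targets=[0.073, 0.0015, 0.002, 0, 0, 0, 0, 0.073, 0.0015, 0.004, 0, 0, 0, 0, 0.073, 0.0015, 0.005, 0, 0, 0, 0, 0.073, 0.0015, 0.005, 0, 0, 0, 0])

```text
clock: 7.22
tcp_pos: [0.5895, -0.05, 0.0141]
orientation: [1.207, 1.204, -1.21]
contact_force: [-5.4, 0.2, 14.3]
grip_width: 0.0729
```

Call:
carry_out(targets=[0.073, 0.0015, 0.001, 0, 0, 0, 0, 0.073, 0.0015, 0.002, 0, 0, 0, 0, 0.073, 0.0015, 0.002, 0, 0, 0, 0])

```text
clock: 7.6
tcp_pos: [0.5914, -0.05, 0.014]
orientation: [1.207, 1.203, -1.21]
contact_force: [-6.9, -0.5, 14.2]
grip_width: 0.0731
```

Call:
carry_out(targets=[0.073, 0.0015, 0.001, 0, 0, 0, 0, 0.073, 0.0015, 0.002, 0, 0, 0, 0, 0.073, 0.0015, 0.002, 0, 0, 0, 0])

```text
clock: 7.98
tcp_pos: [0.5917, -0.05, 0.014]
orientation: [1.205, 1.204, -1.213]
contact_force: [-12.7, -0.6, 20.5]
grip_width: 0.0733
```

```bash
python3 - <<'E'
from h import *
cv2.imwrite('pics/w5.png',cv2.resize(r.grab_frame("wrist")[120:480,140:540],(800,600)[::1] if 0 else (667,600)))
o=r.get_obs();print(o['tcp_pos'],o['contact_force'])
E
```

```text
[ 0.59166647 -0.04997767  0.0139739 ] [-12.43882394   0.6732751   20.51862955]
```

View pics/w5.png

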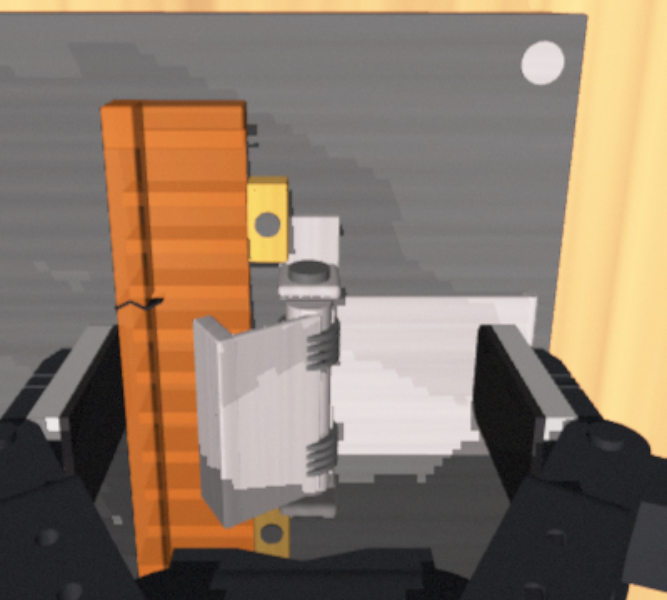

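The body is against both stops: push force jumped to 12 N and motion stopped. I'll ease off the push while keeping the tab down, then rise straight up.

Call:
carry_out(targets=[0.073, 0.0015, -0.0005, 0, 0, 0, 0, 0.073, 0.0015, -0.0015, 0, 0, 0, 0, 0.073, 0.0015, -0.0015, 0, 0, 0, 0, 0.073, -0.002, -0.0015, 0, 0, 0, 0, 0.073, -0.005, -0.0015, 0, 0, 0, 0, 0.073, -0.01, -0.0015, 0, 0, 0, 0, 0.073, -0.016, -0.0015, 0, 0, 0, 0, 0.073, -0.025, -0.0015, 0, 0, 0, 0, 0.073, -0.05, -0.0015, 0, 0, 0, 0, 0.073, -0.09, -0.0015, 0, 0, 0, 0, 0.073, -0.13, -0.0015, 0, 0, 0, 0, 0.073, -0.15, -0.0015, 0, 0, 0, 0])

```text
clock: 9.52
tcp_pos: [0.5909, -0.0489, 0.1663]
orientation: [1.206, 1.203, -1.211]
contact_force: [-0.1, 0.2, -0.6]
grip_width: 0.0734
```

Call:
carry_out(targets=[0.073, 0, 0, 0, 0, 0, 0, 0.073, 0, 0, 0, 0, 0, 0])

```text
clock: 9.78
tcp_pos: [0.59, -0.0491, 0.1649]
orientation: [1.205, 1.204, -1.213]
contact_force: [0.7, 0.5, -1.2]
grip_width: 0.0729
```

```bash
python3 - <<'E'
from h import *
import pickle
ci=r.camera_info("wrist");pickle.dump(ci,open('w6.pkl','wb'))
im=r.grab_frame("wrist");cv2.imwrite('pics/w6.png',cv2.resize(im[110:350,180:440],(780,720)[0:1]+(600,) if 0 else (650,600),interpolation=cv2.INTER_CUBIC))
o=r.get_obs();print(o['clock'],o['tcp_pos'],o['contact_force'])
E
```

```text
9.825 [ 0.58983261 -0.04903971  0.16461536] [ 0.09144546 -0.07404815 -0.45028853]
```

View pics/w6.png

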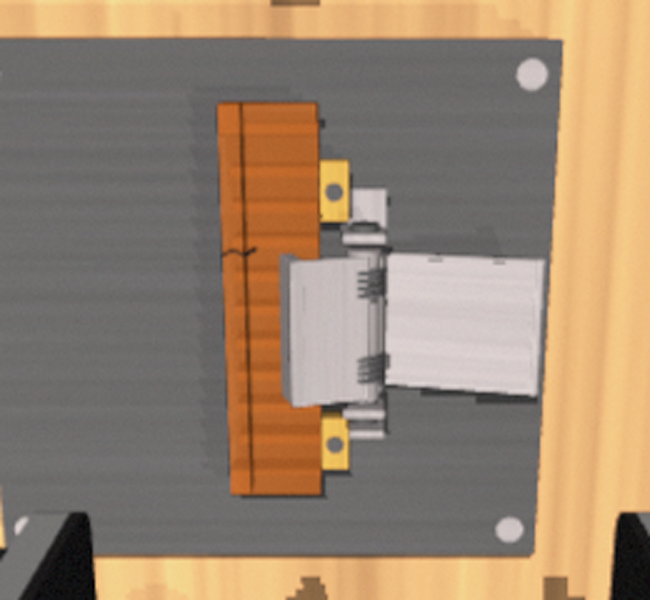

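The body is flush against both stops (320,190) and (321,443), with the jaw resting on it and the tab partly up. I'll check the numbers before handing in.

```bash
python3 - <<'E'
from h import *
import pickle
ci=pickle.load(open('w6.pkl','rb'))
A=lambda ps,z:np.array([at("w",180+u/2.5,110+v/2.5,z,ci) for u,v in ps])[:,:2]-(.5805,-.0542)
print(fit([(-.013,.055),(.013,.055),(.013,-.055),(-.013,-.055)],A([(218,103),(318,103),(322,494),(232,494)],.029)))
print("stop faces",A([(320,190),(321,443)],.027))
for a in(.28,.33,.40): # far tab end (r=46,h=-6 when down)
    t=.55-a; print(a, [proj("w",[.5805+.012+.046*np.cos(t)+.006*np.sin(t),-.0542+y,.029+.046*np.sin(t)-.006*np.cos(t)],ci)[0] for y in(.019,-.019)])
print("seen",(180+545/2.5,110+260/2.5),(180+538/2.5,110+396/2.5))
E
```

```text
(array([-0.01270932,  0.00525077]), np.float64(-0.0009245165739587021), array([0.00030884, 0.00031575, 0.00027644, 0.0002759 ]))
stop faces [[ 3.90904331e-04  3.73640165e-02]
 [-5.30462899e-05 -3.45928532e-02]]
0.28 [array([395.79137107, 215.88221595]), array([392.97222337, 270.5395736 ])]
0.33 [array([395.60587949, 215.12517974]), array([392.81525826, 269.39599878])]
0.4 [array([395.05600145, 214.08034327]), array([392.31572791, 267.81631162])]
seen (398.0, 214.0) (395.2, 268.4)
```

```bash
python3 -c "
from bench import r
print(r.hand_in())"
```

```text
the job is handed in; nothing more can be done
None
```

The amber body is home against both brass stops with the clip's jaw resting on it. I handed the job in at about 10 s of robot time, with no verdict reported. With the gripper 73 mm open, the front finger held the thumb tab down at 12–20 N. The rear finger pushed the body home at the same time, until the push force jumped to about 12 N and motion stopped. Then I eased off the push and rose clear.

Last checks, from the wrist camera:
- **Body position:** it sits at jig x = -12.7 mm and y = +5.3 mm, with about 0.001 rad of yaw, so it is flush and square with both stops.
- **Clip:** the tab looks consistent with the jaw resting at about 0.33 rad. This check is weak, because its edges were about 2 px off the prediction sideways. The view hardly tells 0.28 from 0.40.
- **Clip while pressed:** I did not measure its angle during the push. I judged it fully down from the wrist pictures, the TCP height and the force.
- **Hand and other things:** the fingers hang well above the jig with about zero contact force. I touched nothing else on the desk, but did not re-measure the other things.

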